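# Swing the packet chute to the next tray

### The job

Set the swivelling packet chute to the tray that holds the yellow order card: pull its red spring plunger up out of the hole, swing the chute round until its mouth is over that tray, and let the plunger snap fully home in the hole there. Let go of it, and leave the other things on the bench where they stand.

Things in the scene. Friction and masses are not known exactly. Their poses are not given: they have to be found in the camera images.
- stand: stand fixed to the bench, place and heading differ from run to run; origin on the bench under the chute's axis, its x away from the robot along the middle line, y left. Robot's side: aluminium index plate, top 65 mm up. Far side: four open green trays 90 x 82 x 45 mm, centres 210 mm from the axis, 32 and 64 degrees left and right of the middle line. In the middle only a black pad
- pivot (a point): vertical axis of the swivelling chute, 70 mm above the bench, fixed to the stand
- chute_mouth (a point): middle of the lower lip of the chute (an inclined aluminium trough 74 mm wide with 28 mm sides), 210 mm from the axis, 76 mm above the bench. The chute turns with a blue lever that points the opposite way, towards the robot: when the lever end goes right, the mouth goes left
- knob (a point): grip point on the axis of the red plunger knob, on the lever 120 mm from the chute's axis. The knob is an upright cylinder 28 mm across, 36 mm high; plunger home: underside 96 mm, this point 116, top 132 above the bench. Lever 36 mm wide, top at 83 mm, steel collar 23 mm across to 90 mm. The knob rises with the plunger, circles the axis with the lever, never spins on its own
- plunger (a joint): lift of the spring plunger in m: 0 = pin home in a hole, 0.020 = right up. Clear of the plate from 0.012; let go between holes it rests on the plate there. Spring about 5 N down when home, 8 N at 0.015. Pin 9 mm thick, conical tip 4.5 mm long, holes 12 mm wide: it drops in when within about 3 mm of the hole's middle, and the light chute centres itself
- chute (a joint): angle of the chute in rad relative to the stand: 0 = parked over the pad (the start), positive = mouth turned to the robot's left (anticlockwise from above). Holes at -1.117, -0.5585, 0, 0.5585, 1.117: parking and one for each tray. Stops at -1.22 and 1.22. Turns with little friction with the pin out, locked with it in
- card: yellow order card, 60 x 60 x 6 mm, lying in the middle of one of the four trays on the tray's floor, origin at the middle of its underside; it does not move. The other trays hold bundles of dark and grey seed packets
- jar: loose amber jar of seed with a white lid, 72 mm in diameter, 110 mm high, origin at the middle of its underside; bystander
- cups: loose stack of white paper cups, 74 mm in diameter, 108 mm high, origin at the middle of its underside; bystander
- packet_box: loose white open box with seed packets standing in it, 160 x 110 mm, 85 mm high, origin at the middle of its underside; bystander
- tape: loose roll of brown tape, 90 mm in diameter, 25 mm high, origin at the middle of its underside; bystander
- brush: loose hand brush lying on the bench to the left of the robot, origin on its underside; bystander
Not all that is in view belongs to the job. There is more than one size of the card; the job needs the middle-sized.

How it is judged:
On the way:
1. the plunger is pulled clear of its hole (value of joint plunger above 0.0122 m), for 0.1 s.
At the end, for the whole second after the job is handed in: the chute's mouth is within 20 mm (seen from above) of the middle of the card in its tray, the plunger is home in the hole there (within 3 mm of its lowest position), and the chute is at rest (horizontal distance between chute_mouth and card below 0.02 m and value of joint plunger below 0.003 m and velocity of joint chute between -0.03 and 0.03 rad/s); the robot touches nothing.
It fails at once if one of the loose things on the bench is shoved more than 30 mm (distance of any of jar, cups, packet_box, tape, brush from where it was at the start of the episode above 0.03 m).
It also fails if it takes over 45 s, if anything falls off the work surface, if the arm or the gripper's body presses on something with over 40 N, if the wrist force passes 120 N, or if a joint passes its speed limit or range.

### The arm

A 7-joint arm with a two-finger parallel gripper is mounted at the origin on the work surface. World frame = base frame: x ahead of the robot, y to its left, z up, the work surface at z = 0. Lengths are in m, angles in rad, forces in N, time in s.
With the tool pointing down it reaches from about 0.35 to 0.9 m from the base axis. Payload 7.2 kg.
Tool frame: the origin (TCP) lies at the very end of the fingers, on their centre line; the grasp point (between the pads) lies r.grip_point_offset behind it (r.grip_point_offset is the distance from the TCP to the grasp point, in m); z points along the fingers, y is the line along which they close (so a half turn about z gives the same grasp; the last joint's range is limited). The gripper opens to 88 mm and grips with 3 to 60 N. Pads are 20 mm wide; open, the fingers measure 115 mm over their backs; the gripper's body (75 mm by 178 mm) begins 61 mm behind the grasp point.
Start: joints at [-1.338, 0.411, -0.013, 1.596, 0.006, 1.134, -0.082], TCP at [0.185, 0.597, 0.223] pointing down, gripper open.
Joint ranges: [-2.95, 2.95], [-0.29, 1.99], [-1.47, 1.44], [0.14, 2.54], [-1.03, 4.17], [0.13, 1.85], [-2.86, 2.86]. Speed limits (rad/s): [2.39, 2.39, 3.01, 3.01, 3.14, 3.14, 3.14].

### API

Orientations are given as a unit quaternion [w, x, y, z].
In Python, from bench import r, eyes gives the robot as it stands. The module is installed in compiled form; this text tells all that it offers. Calls block until the motion is done:
- r.goto(position, orientation): joint-space move of the TCP to a pose.
- r.move_linear(position, ori=None, v=0.15): straight line of the TCP; ori=None keeps the orientation; v is the mean speed in m/s.
- r.set_joints(angles): joint-space move.
- r.gripper_to(opening, squeeze=None): finger opening in m; squeeze is the grip in N (None keeps the last); returns when the fingers have stopped.
- r.sleep(seconds).
- r.solve_ik(position, orientation): joint angles nearest the present ones, or None.
- r.get_state(): the state.
- eyes.camera(name): name is "side" or "top" or "wrist"; returns a dict with "color" (420x560x3 uint8, blue, green, red), "range_z" (420x560 float32, m along the optical axis (not along the pixel's ray), 0 where there is no reading), "fx", "fy", "cx", "cy" (pixels), "rvec" (rotation vector, rad) and "tvec" (3), from world to camera coordinates, as OpenCV has them; the wrist camera has in their place "tool_from_camera" (4x4, takes a point from camera to tool coordinates, whose origin is the TCP and whose axes are the flange's). Camera axes: x right, y down, z forward; pixel columns grow to the right and rows downward; lengths in m; the calibration is good to about 2 mm. A picture is of the moment at which its call begins: read the wrist's pose just before it.
A pose or a line that the arm cannot do raises r.IKError and nothing moves.
- r.job_done(): hands the job in; it is judged then, once.
The state is a dict: "time": time; "joint_pos": joint angles; "joint_velocities": joint speeds; "tau": joint torques, N m; "eef_pos": TCP position; "eef_rot": TCP orientation; "wrist_force": force on the tool from outside, world axes, zero at the start; "torque": the same for the moment, N m; "opening": finger opening in m; "grip_force": force on a finger pad.
Only numpy, scipy, OpenCV 4.12 (cv2) and the standard library are available. Lean on these libraries where they do the work, as an engineer would, in place of code of your own. Each camera call takes 0.05 s, during which the arm holds its last target. There are 200 camera calls.

## Working session

There is one attempt and no reset: what is moved stays moved. The work goes in short steps, each a Python script; the robot and the scene stay as the last script left them, time stands still between calls to the robot, and variables do not carry over. Pictures are saved under pics/ and viewed, at most 10 in all, crops included, and the job is handed in when it is done.

```bash
mkdir -p pics; python3 - <<'E'
from bench import r,eyes
import cv2,pickle
d={n:eyes.camera(n) for n in("top","side")}
pickle.dump(d,open("cams.pkl","wb"))
for n in d: cv2.imwrite(f"pics/{n}0.png",d[n]["color"])
s=r.get_state();print(s["time"],s["eef_rot"],r.grip_point_offset)
E
```

```text
0.1 [-5.53008213e-05  1.49794539e-01  9.88716889e-01 -7.11803800e-04] 0.0187
```

View pics/top0.png

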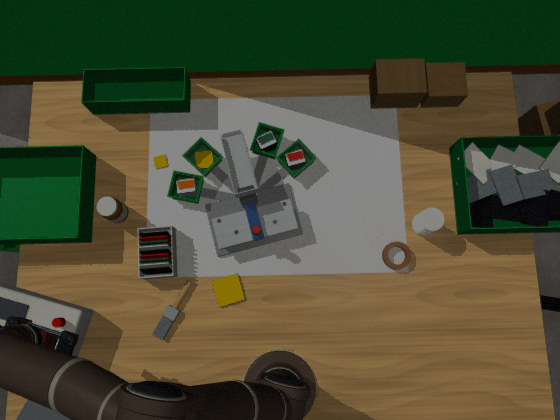

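View pics/side0.png

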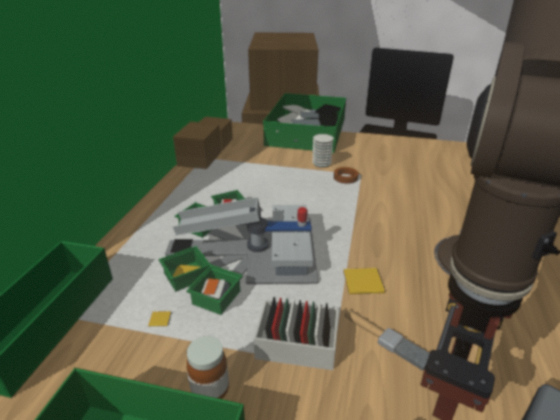

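The top view shows three yellow squares: (161,161), small and on the sheet; (205,158), in the left inner tray; and (229,290), large and on the bench. The one in the tray fits the description. I'll check its size in a crop and measure the trays and knob.

```bash
cat > h.py <<'E'
import cv2,numpy as np
def ray(c,uv,z):
    R=cv2.Rodrigues(np.array(c["rvec"],float))[0];t=np.array(c["tvec"],float).ravel()
    o=-R.T@t;d=R.T@np.array([(uv[0]-c["cx"])/c["fx"],(uv[1]-c["cy"])/c["fy"],1])
    return o+d*(z-o[2])/d[2]
def blobs(c,lo,hi,amin,roi=None):
    m=cv2.inRange(cv2.cvtColor(c["color"],cv2.COLOR_BGR2HSV),lo,hi)
    if roi: k=np.zeros_like(m);u0,u1,v0,v1=roi;k[v0:v1,u0:u1]=255;m&=k
    return [x for x in cv2.findContours(m,cv2.RETR_EXTERNAL,cv2.CHAIN_APPROX_NONE)[0] if cv2.contourArea(x)>=amin]
def knob_top(c,roi,z):
    b=max(blobs(c,(0,150,90),(8,255,255),5,roi)+blobs(c,(172,150,90),(180,255,255),5,roi),key=cv2.contourArea)
    return b,ray(c,cv2.minEnclosingCircle(b)[0],z)
E
python3 - <<'E'
from h import *
import pickle
d=pickle.load(open("cams.pkl","rb"));c=d["top"]
P=[]
for b in blobs(c,(22,120,80),(35,255,255),20):
    q=cv2.minAreaRect(b);m=0.0012
    z=.006; k=c["range_z"][int(q[0][1]),int(q[0][0])]
    print("yellow",q[0],np.array(q[1])*k/c["fx"]*1000,ray(c,q[0],z))
for b in blobs(c,(40,80,15),(85,255,255),80,(165,320,115,210)):
    q=cv2.minAreaRect(b);p=ray(c,q[0],.045);print("tray",q[0],np.array(q[1])*c["range_z"][int(q[0][1]),int(q[0][0])]/c["fx"]*1000,p);P.append(p[:2])
b,p=knob_top(c,(235,280,210,250),.132);print("knob",cv2.boundingRect(b),p)
b,_=knob_top(d["side"],(285,320,195,235),.132);x,y,w,h=cv2.boundingRect(b);print("side knob",x,y,w,h,ray(d["side"],(x+w/2,y+h/2),.114))
P=np.array(P)
if len(P)==4:
    P=P[np.argsort(np.arctan2(P[:,1]-p[1],P[:,0]-p[0]))]
    a=np.radians([-64,-32,32,64]);M=.21*np.c_[np.cos(a),np.sin(a)]
    A=(M-M.mean(0)).T@(P-P.mean(0));U,S,V=np.linalg.svd(A);R=V.T@U.T
    t=P.mean(0)-R@M.mean(0);print("pivot",t,"heading",np.arctan2(R[1,0],R[0,0]),"res",P-(M@R.T+t));print("knob pred",t-R[:,0]*.12)
cv2.imwrite("pics/crop.png",cv2.resize(c["color"][110:270,140:320],None,fx=4,fy=3.7,interpolation=2)[:600])
E
```

```text
yellow (227.81686401367188, 289.87738037109375) [88.26043188 88.80524413] [0.30484088 0.15834341 0.006     ]
yellow (160.08824157714844, 161.35293579101562) [40.39890255 42.87230435] [0.74226034 0.38778293 0.006     ]
yellow (203.5, 159.0) [54.48119142 57.88626588] [0.74717978 0.23997344 0.006     ]
tray (193.6949462890625, 171.5353240966797) [125.37859129 230.20446345] [0.69233467 0.26590461 0.045     ]
tray (281.438232421875, 148.8988800048828) [231.11719257 121.75575102] [ 0.76380382 -0.02585328  0.045     ]
knob (253, 226, 7, 7) [0.48177818 0.05904049 0.132     ]
side knob 299 208 7 13 [0.48023046 0.0616479  0.114     ]
```

View pics/crop.png

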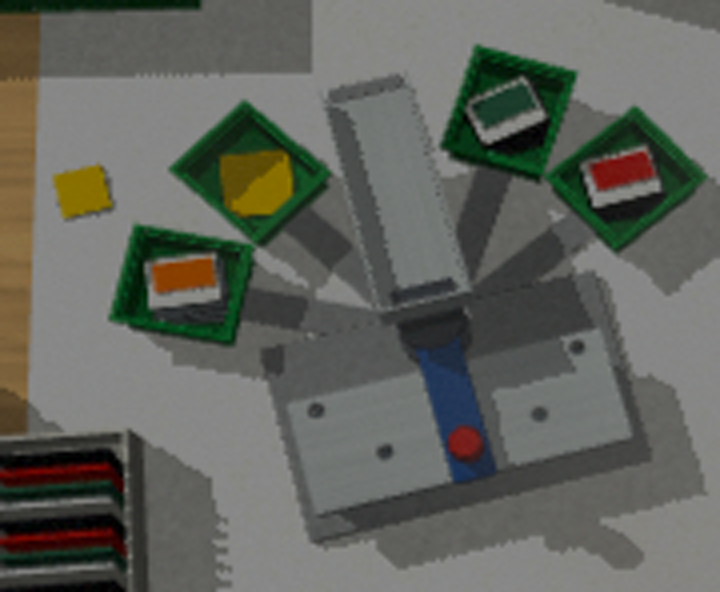

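The crop confirms it: the card at (203,159) in the left inner tray measures about 57 mm. The others are about 42 mm and 88 mm, so they are decoys. The target is chute angle +0.5585. Next I'll fit the stand pose from the tray rims, plate holes and knob.

```bash
cat > fit.py <<'E'
from h import *
import pickle
c=pickle.load(open("cams.pkl","rb"))["top"]
px=lambda u,v:(140+u/4-.4,110+v/3.7-.4)
tr=[(628,177),(510,110),(251,172),(183,283)];ho=[(317,410),(386,451),(540,413),(577,346)]
P=[ray(c,px(*q),.045)[:2] for q in tr]+[ray(c,px(*q),.065)[:2] for q in ho]+[np.array([.481,.0603])]
A=np.radians([-64,-32,32,64]);B=np.pi+np.array([-64,-32,32,64])*np.pi/180
M=np.vstack([.21*np.c_[np.cos(A),np.sin(A)],.12*np.c_[np.cos(B),np.sin(B)],[[-.12,0]]])
P=np.array(P);U,S,V=np.linalg.svd((M-M.mean(0)).T@(P-P.mean(0)));R=V.T@U.T
piv=P.mean(0)-R@M.mean(0);psi=np.arctan2(R[1,0],R[0,0])
if __name__=="__main__":
    from bench import r
    print(piv,psi);print((P-(M@R.T+piv))*1000)
    for off in(0,np.pi,-np.pi):
        for dth in(0,.5585):
            a=psi+dth;k=piv-.12*np.array([np.cos(a),np.sin(a)]);y=a+off
            print(off,dth,k,np.round(r.solve_ik([*k,.1],[0,np.cos(y/2),np.sin(y/2),0]),2))
E
python3 fit.py
```

```text
[0.59907453 0.08768911] 0.23799778430104787
[[-0.06532838 -1.44969931]
 [ 0.04006755 -0.20904277]
 [-0.98535808 -0.1215583 ]
 [-0.60873574 -0.04428511]
 [ 0.31868723  0.08097004]
 [ 0.62227264 -0.18493181]
 [ 0.96850804  0.31231851]
 [ 1.16697876  0.71445829]
 [-1.45709202  0.90177046]]
0 0 [0.48245709 0.05939823] [-0.81  0.4   0.74  2.09 -0.38  0.78 -1.16]
0 0.5585 [0.51516876 0.00189971] [-0.63  0.44  0.69  2.02 -0.39  0.81 -0.49]
3.141592653589793 0 [0.48245709 0.05939823] [-0.48  0.34  0.32  2.07 -0.15  0.75  1.74]
3.141592653589793 0.5585 [0.51516876 0.00189971] [-0.31  0.38  0.26  2.   -0.14  0.78  2.4 ]
-3.141592653589793 0 [0.48245709 0.05939823] [-0.48  0.34  0.32  2.07 -0.15  0.75  1.74]
-3.141592653589793 0.5585 [0.51516876 0.00189971] [-0.31  0.38  0.26  2.   -0.14  0.78  2.4 ]
```

The fit residuals are within 1.5 mm and the knob agrees with the pivot. Next I'll grasp the knob and lift.

```bash
cat > mv.py <<'E'
from fit import *
from bench import r,eyes
def pose(th,z):
    a=psi+th;k=piv-.12*np.array([np.cos(a),np.sin(a)])
    return [*k,z],[0,np.cos(a/2),np.sin(a/2),0]
def st(l=""):
    s=r.get_state();print(l,round(s["time"],2),np.round(s["eef_pos"],4),"F",np.round(s["wrist_force"],1),"o",round(s["opening"],4),"g",np.round(s["grip_force"],1))
ZH=.116-r.grip_point_offset
E
python3 - <<'E'
from mv import *
r.goto(*pose(0,.20));st("hover")
r.gripper_to(.06)
r.move_linear(pose(0,ZH)[0],v=.1);st("down")
r.gripper_to(.02,40);st("grip")
r.move_linear(pose(0,ZH+.0165)[0],v=.04);st("lift")
cv2.imwrite("pics/lift.png",eyes.camera("side")["color"][150:320,160:400].repeat(3,0).repeat(3,1))
E
```

```text
hover 2.3 [0.4825 0.0604 0.2   ] F [0.3 0.9 0.8] o 0.0876 g 0.0
down 4.1 [0.4829 0.0594 0.0978] F [ 0.  -0.3 -0.3] o 0.0602 g 0.0
grip 4.72 [0.4825 0.0595 0.0974] F [-1.5 -0.6  1.5] o 0.027 g 40.0
lift 5.28 [0.4824 0.0595 0.1138] F [ 2.7  0.1 -8.7] o 0.0271 g 40.0
```

View pics/lift.png

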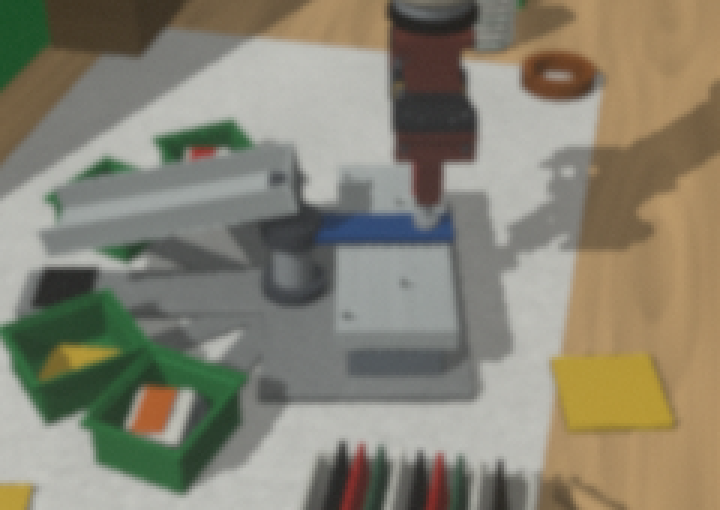

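The crop shows the fingers closed on the knob at about (430,215), over the blue lever. The 8.7 N downward pull matches the spring at about 16 mm lift. Next I'll swing along the arc and lower.

```bash
python3 - <<'E'
from mv import *
for th in np.linspace(0,.5585,9)[1:]:
    p,o=pose(th,ZH+.0165); r.move_linear(p,o,v=.06)
    F=np.linalg.norm(r.get_state()["wrist_force"][:2])
    if F>15: st("high");break
else:
    r.sleep(.3);st("at")
    for dz in(.012,.008,.004,.001,0):
        r.move_linear(pose(.5585,ZH+dz)[0],v=.03);st(dz)
E
```

```text
at 7.96 [0.515  0.0027 0.1137] F [ 4.1  3.5 -9.7] o 0.0271 g 40.0
0.012 8.26 [0.5151 0.0026 0.1089] F [ 2.8  3.3 -8.4] o 0.0272 g 40.0
0.008 8.54 [0.5152 0.0025 0.1049] F [ 3.9  4.3 -7.3] o 0.0272 g 40.0
0.004 8.82 [0.5153 0.0024 0.1008] F [ 3.2  4.9 -6.1] o 0.0268 g 40.0
0.001 9.07 [0.5153 0.0024 0.0978] F [ 3.7  4.  -4.2] o 0.0272 g 40.0
0 9.32 [0.5156 0.0021 0.0974] F [ 2.4  4.3 -0.9] o 0.0272 g 40.0
```

The force followed the spring curve all the way down, so the pin dropped into the hole. I'll release, back off and check.

```bash
python3 - <<'E'
from mv import *
r.gripper_to(.06);st("open")
r.move_linear(pose(.5585,.24)[0],v=.15)
r.goto([.40,-.25,.3],r.get_state()["eef_rot"]);r.sleep(.3);st("away")
c=eyes.camera("top");s=eyes.camera("side")
p,_=pose(.5585,.132);b,k=knob_top(c,(240,300,200,250),.132);print("knob",k,"want",p)
b,_=knob_top(s,(260,340,180,240),.132);print("side",cv2.boundingRect(b))
R=cv2.Rodrigues(np.array(s["rvec"],float))[0]
for z in(.096,.132,.108,.144):
    q=cv2.projectPoints(np.array([[p[0],p[1],z]]),np.array(s["rvec"],float),np.array(s["tvec"],float),np.array([[s["fx"],0,s["cx"]],[0,s["fy"],s["cy"]],[0,0,1]]),None)[0];print(z,q.ravel())
cv2.imwrite("pics/end.png",np.vstack([cv2.resize(c["color"][100:270,130:340],(740,300)),cv2.resize(s["color"][160:300,160:400],(740,300))]))
E
```

```text
open 10.02 [0.5151 0.0019 0.0973] F [-0.3 -0.1  0.7] o 0.0596 g 0.0
away 12.51 [ 0.4004 -0.2493  0.2998] F [-0.5 -0.   0.6] o 0.0598 g 0.0
knob [0.51597258 0.00158973 0.132     ] want [np.float64(0.5151687550838177), np.float64(0.0018997067947756352), 0.132]
side (291, 196, 6, 11)
0.096 [293.98287715 207.05154455]
0.132 [294.2186523 195.9216098]
0.108 [294.06061081 203.38207158]
0.144 [294.29898871 192.1292722 ]
```

View pics/end.png

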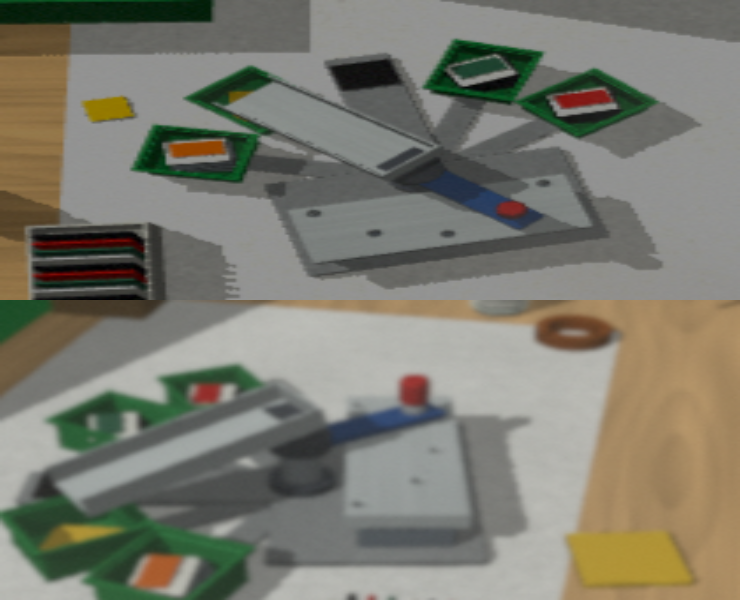

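The picture shows the chute mouth over the card's tray, at about (245,100) in the top half. In the side view the knob spans rows 196–207, which matches the predicted home height of 196–207.

```bash
python3 -c "
from bench import r
print(r.job_done())"
```

```text
the job is handed in; nothing more can be done
None
```

I set the chute to the left inner tray (+0.5585 rad), which holds the middle-sized yellow card; in the final pictures the plunger is home there and the arm is clear, and the job is handed in (no verdict was returned).

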